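# Turn the paper-roll carousel to its take-out trough

### The job

Turn the three-pin carousel by pushing on its spokes with a fingertip until the full white paper roll that stands on one of its pins is at the mouth of the take-out trough, in line with it and within the trough's width. Do not touch or lift the roll or the empty core on the carousel, leave everything else on the counter where it is, and finish with the carousel at rest and the hand clear.

Things in the scene. Friction and masses are not known exactly. Their poses are not given: they have to be found in the camera images.
- base: Fixed grey round carousel base, 210 mm across and 12 mm high, lying on the counter. Origin: centre of its underside, on the carousel's upright turning axis. Its -x axis points along the take-out trough.
- trough (a point): Middle of the floor of the take-out trough, an aluminium channel fixed to the base: it runs straight outward from 95 mm to 205 mm from the turning axis, is 56 mm wide inside, and its two side walls stand 30 mm above the counter. This point lies 150 mm from the turning axis and 10 mm above the counter.
- carousel: Turning part on the base: turns either way about its upright axis without stops, light friction (about 1 N at a spoke's end), stays where left. Origin: on the axis at counter height. Grey disc 184 mm across, top 22 mm above the counter; hub 28 mm across, 72 mm high; three steel pins 36 mm tall, 65 mm from the axis, at 0 (full roll), 120 (empty core) and 240 degrees (bare) from its x axis about z.
- spokes: The carousel's three aluminium spokes (same origin and axes) at 60, 180 and 300 degrees from its x axis, midway between pins. Level bars 12 mm wide, underside 50 mm and top 68 mm above the counter, with a black end piece 16 mm across, 48 to 70 mm high; the tip is 128 mm from the axis. Open beneath; nothing fixed in their path is higher than 30 mm.
- roll: Full roll of white paper, 40 mm across, 57 mm tall with a 13 mm bore, standing loose on one pin of the carousel (its top 79 mm above the counter). Origin: centre of its underside.
- core: Empty brown cardboard core, 20 mm across, 57 mm tall, standing loose on another pin of the carousel. Origin: centre of its underside. Leave it there.
- spare: Bystander: another white roll, 40 mm across, 57 mm tall, standing on the counter about 200 mm from the carousel's axis. Origin: centre of its underside.
- stamp: Bystander: wooden hand stamp, 36 mm across, 74 mm tall, standing about 200 mm from the carousel's axis. Origin: centre of its underside.
- mug: Bystander: white mug, 80 mm across, 92 mm tall. Origin: centre of its underside.
- stapler: Bystander: stapler, 140 x 36 mm, 55 mm high. Origin: centre of its underside.
- terminal: Bystander: black card terminal, 165 x 76 mm, 33 mm high. Origin: centre of its underside.
- penpot: Bystander: black pen pot, 76 mm across, 95 mm high, its pens reach 150 mm. Origin: centre of its underside.
Not all that is in view belongs to the job. Of the things that look like the core, the smallest one is meant.

How it is judged:
On the way, in this order (a step that is already met when the one before it is completed fails the run):
1. a spoke is pushed with the fingers (contact force between the fingers and spokes above 0.2 N), for 0.05 s.
2. the full roll comes round to the mouth of the trough (x of roll in the frame of base below -0.05 m and y of roll in the frame of base between -0.008 and 0.008 m), for 0.1 s.
At the end, for the whole second after the job is handed in: The full roll stands upright on its pin, on the trough's side of the axis, its centre within 8 mm of the trough's centre line (so the whole roll is within the trough's width); the core still stands on its pin; the carousel is at rest (all of step 2 and height (world z) of each of roll, core below 0.028 m and angle between roll's own z axis and vertical below 0.15 rad and horizontal distance between core and carousel below 0.072 m and angular speed of carousel below 0.05 rad/s); the robot touches nothing.
It fails at once if the roll or the core on the carousel is touched by the robot (contact force between any of the fingers, the arm and roll above 0.5 N or contact force between any of the fingers, the arm and core above 0.5 N).
It fails at once if the roll or the core is lifted off the carousel's disc (height (world z) of any of roll, core above 0.034 m).
It fails at once if another thing on the counter is moved by more than 15 mm (distance of any of spare, stamp, mug, stapler, terminal, penpot from where it was at the start of the episode above 0.015 m).
It also fails if it takes over 42 s, if anything falls off the work surface, if the arm or the gripper's body presses on something with over 40 N, if the wrist force passes 120 N, or if a joint passes its speed limit or range.

### The arm

A 6-joint arm with a two-finger parallel gripper is mounted at the origin on the work surface. World frame = base frame: x ahead of the robot, y to its left, z up, the work surface at z = 0. Lengths are in m, angles in rad, forces in N, time in s.
With the tool pointing down it reaches from about 0.275 to 0.725 m from the base axis. Payload 15.9 kg.
Tool frame: the origin (TCP) lies at the very end of the fingers, on their centre line; the grasp point (between the pads) lies 19 mm behind it; z points along the fingers, x is the direction in which the jaws open and shut, and the axes are right-handed (so a half turn about z gives the same grasp; the last joint's range is limited). The gripper opens to 85 mm and grips with 20 to 120 N. Pads are 22 mm wide; open, the fingers measure 114 mm over their backs; the gripper's body (76 mm by 85 mm) begins 54 mm behind the grasp point. The pads swing forward as they close: fully open they stand 13 mm farther back than shut.
Start: joints at [1.223, 0.213, -0.034, 1.323, 0, 1.571], TCP at [0.17, 0.47, 0.231] pointing down, gripper open.
Joint ranges: [-2.98, 2.98], [-0.74, 1.72], [-1.14, 1.35], [-2.1, 2.04], [-1.57, 1.44], [-3.14, 3.14]. Speed limits (rad/s): [1.89, 1.89, 2.39, 2.57, 3.14, 3.14].

### API

Orientations are given as a unit quaternion [x, y, z, w].
In Python, from workcell import bot gives the robot as it stands. The module is installed in compiled form; this text tells all that it offers.
- The arm moves only by the tool play_rows, never from a script. Its argument "commands" is a list of rows, each an object with "travel": the shift along the world's x, y, z in cm, a list of three; "spin": the turn about the world's z in degrees. A call has 1 to 5 rows; each row shifts and turns the pose as measured when the row begins; what a row does not reach is not made up. A row lasts 1/8 s, in which the tool goes at most 62.5 mm and 10.7 degrees, less where a joint would pass 70% of its speed; a pose out of reach is approached as far as the arm can. A call is refused whole if a number of a shift passes 6.25 or a number of a turn 10.7, either way. A call with a gripper value outside its range is refused whole. "claw" is the gripper command: -1 is shut, 1 is fully open, values between are in proportion, set as the call begins (left out, the last holds). The fingers move at their own pace and stop on an object; "newtons" is the grip in N (left out, the last holds). Time passes only in rows, so rows that do not move let the fingers close. It gives the time, the measured TCP pose, the force and the opening at its end, in the units of the state.
- bot.get_obs(): the state, without advancing time (a new reading comes with each control period).
- bot.camera(name): name is "scene" or "top" or "wrist"; returns (picture, depth): 400x640x3 uint8, red, green, blue; 400x640 float32, m along the optical axis (not along the pixel's ray), 0 where there is no reading.
- bot.camera_info(name): a dict with "fx", "fy", "cx", "cy" (pixels), "dist_coeffs" ([k1, k2, p1, p2, k3] as OpenCV has them; the pictures are not rectified), "camera_from_world" (4x4, takes a point from world to camera coordinates); the wrist camera has in their place "T_tool_cam" (4x4, takes a point from camera to tool coordinates, whose origin is the TCP and whose axes are the tool frame's). Camera axes: x right, y down, z forward; pixel columns grow to the right and rows downward; lengths in m; the calibration is good to about 2 mm. A picture is of the moment at which its call begins: read the wrist's pose just before it. camera_info takes no time and is no camera call.
- bot.hand_in(): hands the job in, once; it reports no verdict.
The state is a dict: "t": time; "joint_positions": joint angles; "qvel": joint speeds; "tau": joint torques, N m; "ee_pos": TCP position; "eef_rot": TCP orientation; "ft_force": force on the tool from outside, world axes, zero at the start; "moment": the same for the moment, N m; "finger_gap": finger opening in m.
Only numpy, scipy, OpenCV 4.12 (cv2) and the standard library are available. Lean on these libraries where they do the work, as an engineer would, in place of code of your own. Each camera call takes 0.05 s, during which the arm holds its last target. There are 200 camera calls.

## Working session

There is one attempt and no reset: what is moved stays moved. The work goes in short steps, Python scripts to look and compute and a tool call to move; the robot and the scene stay as the last step left them, time stands still between calls to the robot, and variables do not carry over. Pictures are saved under pics/ and viewed, about 8 in all and at most 12, crops included, and the job is handed in when it is done.

Besides the shell and the picture viewer there is one more tool, called after ">>>" as name([rows], argument=value, ...), one row to a line, values as JSON. play_rows: Moves the arm, as the interface text tells. Its arguments: {"type":"object","properties":{"commands":{"type":"array","items":{"type":"object","properties":{"travel":{"type":"array","items":{"type":"number"}},"spin":{"type":"number"}}}},"claw":{"type":"number"},"newtons":{"type":"number"}},"required":["commands"]}

```bash
mkdir -p pics
cat > h.py <<'E'
import numpy as np, cv2
from workcell import bot
def cam(n):
    p,d=bot.camera(n); i=bot.camera_info(n)
    K=np.array([[i['fx'],0,i['cx']],[0,i['fy'],i['cy']],[0,0,1]]); return p,d,K,np.array(i['dist_coeffs'],float),np.array(i.get('camera_from_world',np.eye(4)))
def plane(uv,z,K,D,T):
    n=cv2.undistortPoints(np.array(uv,float).reshape(-1,1,2),K,D).reshape(-1,2)
    R=T[:3,:3];t=T[:3,3];o=-R.T@t; r=np.c_[n,np.ones(len(n))]@R
    return o+r*((z-o[2])/r[:,2])[:,None]
def proj(X,K,D,T): return cv2.projectPoints(np.array(X,float).reshape(-1,1,3),cv2.Rodrigues(T[:3,:3])[0],T[:3,3],K,D)[0].reshape(-1,2)
def cloud(d,K,D,T):
    v,u=np.mgrid[:d.shape[0],:d.shape[1]]
    n=cv2.undistortPoints(np.stack([u,v],-1).reshape(-1,1,2).astype(float),K,D).reshape(-1,2)
    return ((np.c_[n,np.ones(len(n))]*d.reshape(-1,1)-T[:3,3])@T[:3,:3]).reshape(*d.shape,3)
E
python3 - <<'E'
from h import *
for n in("top","scene"):
    p,d,K,D,T=cam(n); cv2.imwrite(f'pics/{n}0.png',p[:,:,::-1]); np.savez(f'{n}0.npz',p=p,d=d,K=K,D=D,T=T)
    print(n,-T[:3,:3].T@T[:3,3],T[:3,:3].round(2).tolist(),K[0,0])
E
```

```text
top [0.48141226 0.01019582 1.08955709] [[-0.03, -1.0, 0.02], [-1.0, 0.03, -0.08], [0.08, -0.02, -1.0]] 362.08942854662615
scene [1.17923414 0.49680928 1.00571565] [[-0.62, 0.78, -0.01], [0.6, 0.47, -0.65], [-0.5, -0.41, -0.76]] 438.02722621488635
```

View pics/top0.png

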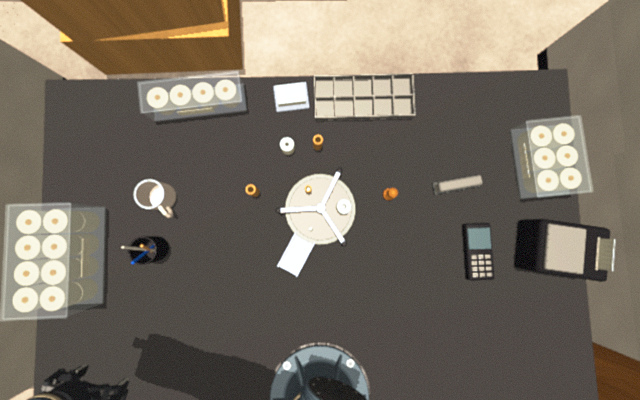

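View pics/scene0.png

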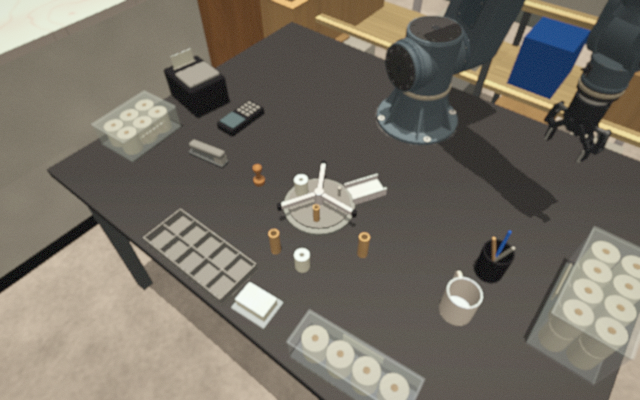

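The top view shows the carousel at about (320,209), the roll on its right at (344,206), the core at (308,189), the bare pin at (310,230) and the trough running to about (295,255). The scene view agrees. Next I'll measure these.

```bash
cat > m.py <<'E'
from h import *
import sys
from scipy.optimize import least_squares
def circ(P):
    f=least_squares(lambda q:np.hypot(P[:,0]-q[0],P[:,1]-q[1])-q[2],[*P.mean(0),.1],loss='soft_l1',f_scale=.002).x; return f
def measure(p,d,K,D,T,verbose=1):
    """hub centre, roll centre, trough direction from the top view"""
    hsv=cv2.cvtColor(p,cv2.COLOR_RGB2HSV); W=cloud(d,K,D,T)
    o=plane([[320,209]],.06,K,D,T)[0]
    R=np.hypot(W[...,0]-o[0],W[...,1]-o[1]); z=W[...,2]
    sp=(z>.058)&(z<.0745)&(R<.15)&(hsv[...,2]>120)
    roll=(z>.0755)&(z<.09)&(R<.11)
    return W,R,z,sp,roll,o,hsv
if __name__=='__main__':
    f=np.load('top0.npz'); a=[f[k] for k in 'pdKDT']
    W,R,z,sp,roll,o,hsv=measure(*a)
    print('o',o,'counter z',np.median(z[(R>.25)&(R<.3)]))
    base=((R<.25)&(hsv[...,2]>100)).astype(np.uint8)
    p=a[0].copy(); p[sp]=[255,0,0]; p[roll]=[0,255,0]
    crop=np.hstack([cv2.resize(q[130:290,240:400],None,fx=2.5,fy=2.5,interpolation=0) for q in(a[0],p)])
    cv2.imwrite('pics/m.png',crop[:,:,::-1])
    print('n',sp.sum(),roll.sum(),'roll',W[roll].mean(0) if roll.any() else 0)
    S=W[sp]
    for r0 in(.03,.06,.09,.115):
        q=S[abs(np.hypot(*(S[:,:2]-o[:2]).T)-r0)<.012]; an=np.degrees(np.arctan2(*(q[:,:2]-o[:2]).T[::-1]))
        print(r0,np.histogram(an,36,(-180,180))[0])
E
python3 m.py
```

```text
o [ 0.53010999 -0.01786761  0.06      ] counter z -0.0006535360690337719
n 572 151 roll [ 0.54031575 -0.07247597  0.07845706]
0.03 [ 0  0 12 16 10  1  0  0  0  0  0  0  0  1 14 16  6  1  0  0  0  0  0  0
  0  6 18  9  0  0  0  0  0  0  0  0]
0.06 [ 0  0  8 29  1  0  0  2  2  7  1  1  0  0 11 25  0  0  0  0  5  4  0  0
  0  0 22 17  0  0  0  0  0  1  0  0]
0.09 [ 0  0  4 34  0  0  0  0  1  0  0  0  0  0  9 25  0  0  0  0  0  0  0  0
  0  0 17 22  0  0  0  0  0  0  0  0]
0.115 [ 0  0  1 15  0  0  0  0  0  0  0  0  0  0  5 19  0  0  0  0  0  0  0  0
  0  0  6 11  0  0  0  0  0  0  0  0]
```

View pics/m.png

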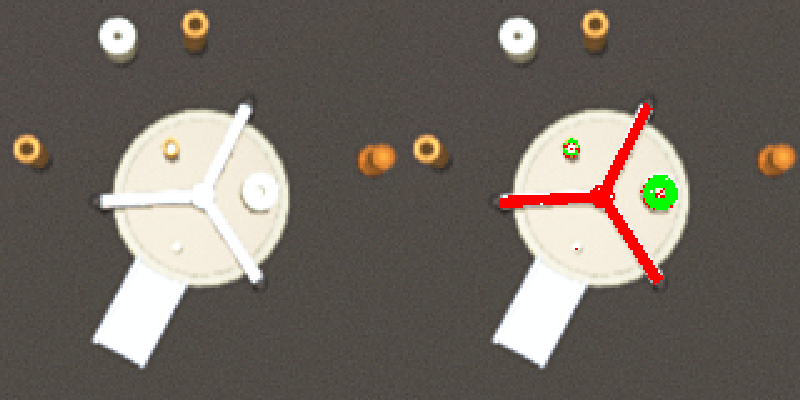

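Segmentation is clean: the spokes come out red, the roll green, and the trough is at the lower left. Next I'll fit the axis, the phase and the trough direction.

```bash
cat > fit.py <<'E'
from m import *
def fit(a):
    W,R,z,sp,roll,o,hsv=measure(*a)
    lab=cv2.connectedComponentsWithStats(sp.astype(np.uint8))
    sp=lab[1]==1+np.argmax(lab[2][1:,4])
    S=W[sp][:,:2]
    ph0=np.degrees(np.arctan2(*(S[np.hypot(*(S-o[:2]).T)>.08]-o[:2]).T[::-1]))
    ph0=np.degrees(np.angle(np.exp(3j*np.radians(ph0)).mean()))/3
    def res(q):
        v=S-q[:2]; r=np.hypot(*v.T); t=np.arctan2(v[:,1],v[:,0])-q[2]
        t=(t+np.pi/3)%(2*np.pi/3)-np.pi/3; return np.where(r>.02,r*np.sin(t),0)
    q=least_squares(res,[*o[:2],np.radians(ph0)]).x; c=q[:2]
    l=cv2.connectedComponentsWithStats(roll.astype(np.uint8)); rl=l[1]==1+np.argmax(l[2][1:,4])
    cn=max(cv2.findContours(rl.astype(np.uint8),0,1)[0],key=cv2.contourArea)
    rc=plane([cv2.minEnclosingCircle(cn)[0]],.079,*a[2:])[0]
    return dict(c=c,res=np.std(res(q)),ph=np.degrees(q[2]),roll=rc[:2],rr=np.hypot(*(rc[:2]-c)),ra=np.degrees(np.arctan2(*(rc[:2]-c)[::-1])),rmean=W[rl].mean(0)),W,z,hsv,sp
if __name__=='__main__':
    f=np.load('top0.npz'); a=[f[k] for k in 'pdKDT']
    r,W,z,hsv,sp=fit(a); c=r['c']; print(r)
    V=W[...,:2]-c; R=np.hypot(V[...,0],V[...,1])
    t=(R>.112)&(R<.23)&(hsv[...,2]>140)&(hsv[...,1]<60)&(z<.045)
    l=cv2.connectedComponentsWithStats(t.astype(np.uint8)); t=l[1]==1+np.argmax(l[2][1:,4])
    P=V[t]; zz=z[t]; print('trough',t.sum(),R[t].min(),R[t].max(),np.percentile(zz,[5,50,95]))
    box=cv2.minAreaRect(P.astype(np.float32)); print(box)
    for a0 in(0,): print('mean dir',np.degrees(np.arctan2(P[:,1].mean(),P[:,0].mean())), 'floor dir',np.degrees(np.arctan2(*P[zz<.018].mean(0)[::-1])))
    th=np.degrees(np.arctan2(P[:,1].mean(),P[:,0].mean()));u=np.array([np.cos(np.radians(th)),np.sin(np.radians(th))]);s=P@u;w=P@[-u[1],u[0]]
    e=[(x,w[abs(s-x)<.008].min(),w[abs(s-x)<.008].max()) for x in np.arange(.12,.2,.012)]; print(np.round(e,4))
    # disc top circle check
    g=cv2.inRange(hsv,(0,0,110),(60,110,255))
    b=((R<.1)&(z>.016)&(z<.028)); print('disc centre',W[b].mean(0)-[*c,0],'tip R',np.percentile(np.hypot(*(W[sp][:,:2]-c).T),[99,100]))
E
python3 fit.py
```

```text
{'c': array([ 0.53260708, -0.01872186]), 'res': np.float64(0.0031938482971788263), 'ph': np.float64(-28.363769894619693), 'roll': array([ 0.53431839, -0.08330283]), 'rr': np.float64(0.0646036319510661), 'ra': np.float64(-88.4820908836421), 'rmean': array([ 0.53430675, -0.08356062,  0.07847888])}
trough 773 0.11229881984844213 0.21193821223881767 [-9.75666183e-05  9.43822455e-03  2.96514990e-02]
((-0.13829435408115387, 0.07969653606414795), (0.07023429870605469, 0.10065589100122452), 60.359886169433594)
mean dir 150.0301987490371 floor dir 149.98036796580305
[[ 0.12   -0.0348  0.035 ]
 [ 0.132  -0.0343  0.035 ]
 [ 0.144  -0.0351  0.0341]
 [ 0.156  -0.0348  0.0345]
 [ 0.168  -0.0347  0.0346]
 [ 0.18   -0.0341  0.0351]
 [ 0.192  -0.0349  0.0342]]
disc centre [-0.00175665  0.00408578  0.02120224] tip R [0.11424817 0.11655788]
```

Measured values, all consistent with the given sizes:
- Trough direction: 150.0°
- Roll: at -88.5°, 64.6 mm from the axis (65 expected)
- Spokes: at 91.6°, -28.4° and -148.4°

The roll needs -121.5° (clockwise). I'll push the -28.4° spoke from its counter-clockwise side, starting near (0.648, -0.033).

>>> play_rows([
  {"travel": [4.2, -4.4, 0]},
  {"travel": [4.2, -4.4, 0]},
  {"travel": [4.2, -4.4, 0]},
  {"travel": [4.2, -4.4, 0]},
  {"travel": [4.2, -4.4, 0]},
], claw=-1)

```text
$.commands[0]: bad value
```

```bash
python3 -c "
from h import *
o=bot.get_obs();print({k:np.round(o[k],3) for k in('t','joint_positions','ee_pos','eef_rot','ft_force','finger_gap')})"
```

```text
{'t': np.float64(0.1), 'joint_positions': array([ 1.223,  0.213, -0.035,  1.324, -0.   ,  1.571]), 'ee_pos': array([0.17 , 0.47 , 0.231]), 'eef_rot': array([ 0.819,  0.574, -0.   ,  0.   ]), 'ft_force': array([ 0.289, -0.301, -0.561]), 'finger_gap': np.float64(0.085)}
```

>>> play_rows([
  {"travel": [4.2, -4.4, 0], "spin": 0},
  {"travel": [4.2, -4.4, 0], "spin": 0},
  {"travel": [4.2, -4.4, 0], "spin": 0},
  {"travel": [4.2, -4.4, 0], "spin": 0},
  {"travel": [4.2, -4.4, 0], "spin": 0},
], claw=-1)

```text
t: 0.72
ee_pos: [0.3822, 0.245, 0.2293]
eef_rot: [0.816, 0.577, -0.001, 0.0]
ft_force: [0.5, 1.0, 0.3]
finger_gap: 0.0002
```

>>> play_rows([
  {"travel": [4.3, -4.4, 0], "spin": 0},
  {"travel": [4.3, -4.4, 0], "spin": 0},
  {"travel": [4.3, -4.4, 0], "spin": 0},
  {"travel": [4.3, -4.4, 0], "spin": 0},
  {"travel": [4.3, -4.4, 0], "spin": 0},
])

```text
t: 1.35
ee_pos: [0.5988, 0.0196, 0.2286]
eef_rot: [0.817, 0.577, -0.001, 0.0]
ft_force: [0.9, 0.9, 0.6]
finger_gap: -0.0
```

>>> play_rows([
  {"travel": [4.0, -4.2, 0], "spin": 0},
  {"travel": [0.8, -1.0, 0], "spin": 0},
  {"travel": [0, 0, -5], "spin": 0},
  {"travel": [0, 0, -5], "spin": 0},
  {"travel": [0, 0, -3], "spin": 0},
])

```text
t: 1.98
ee_pos: [0.6509, -0.0393, 0.0934]
eef_rot: [0.818, 0.575, -0.001, 0.0]
ft_force: [0.0, -0.2, 0.8]
finger_gap: 0.0002
```

>>> play_rows([
  {"travel": [0, 0.3, -2.5], "spin": 0},
  {"travel": [0, 0, -2.2], "spin": 0},
  {"travel": [0, 0, 0], "spin": 0},
])

```text
t: 2.35
ee_pos: [0.6479, -0.0362, 0.041]
eef_rot: [0.818, 0.575, -0.004, -0.002]
ft_force: [0.3, -0.3, -0.1]
finger_gap: 0.0002
```

```bash
cat > now.py <<'E'
from fit import *
import sys
a=cam('top'); cv2.imwrite(f'pics/{sys.argv[1]}.png',cv2.resize(a[0][130:290,240:400],None,fx=3,fy=3)[:,:,::-1])
o=bot.get_obs(); print(o['t'],o['ee_pos'].round(4),o['ft_force'].round(2))
W=cloud(*a[1:2],*a[2:]); C=np.array([.5326,-.0187])
z=W[...,2];V=W[...,:2]-C;R=np.hypot(V[...,0],V[...,1])
hsv=cv2.cvtColor(a[0],cv2.COLOR_RGB2HSV)
rl=((z>.0755)&(z<.085)&(R<.1)&(hsv[...,2]>130)&(hsv[...,1]<80)).astype(np.uint8)
l=cv2.connectedComponentsWithStats(rl);k=1+np.argmax(l[2][1:,4]);m=W[l[1]==k].mean(0);v=m[:2]-C
print('roll n',l[2][k,4],m.round(4),'r',np.hypot(*v),'ang',np.degrees(np.arctan2(v[1],v[0])))
# targets: ring points for finger
sp=(z>.058)&(z<.0735)&(R>.09)&(R<.13)&(hsv[...,2]>120)&(hsv[...,1]<80)
an=np.degrees(np.arctan2(V[sp][:,1],V[sp][:,0]));h=np.histogram(an,72,(-180,180));print('spoke bins',[(e,n) for e,n in zip(h[1],h[0]) if n>3])
E
python3 now.py n1
python3 -c "
import numpy as np
for t in range(-10,-151,-10): print(t,(np.array([.5326,-.0187])+.108*np.array([np.cos(np.radians(t)),np.sin(np.radians(t))])).round(4))"
```

```text
2.4 [ 0.6487 -0.0362  0.0422] [-0.39 -0.72  0.65]
-10 [ 0.639  -0.0375]
-20 [ 0.6341 -0.0556]
-30 [ 0.6261 -0.0727]
-40 [ 0.6153 -0.0881]
-50 [ 0.602  -0.1014]
-60 [ 0.5866 -0.1122]
-70 [ 0.5695 -0.1202]
-80 [ 0.5514 -0.1251]
-90 [ 0.5326 -0.1267]
-100 [ 0.5138 -0.1251]
-110 [ 0.4957 -0.1202]
-120 [ 0.4786 -0.1122]
-130 [ 0.4632 -0.1014]
-140 [ 0.4499 -0.0881]
-150 [ 0.4391 -0.0727]Traceback (most recent call last):
  File "now.py", line 9, in <module>
    l=cv2.connectedComponentsWithStats(rl);k=1+np.argmax(l[2][1:,4]);m=W[l[1]==k].mean(0);v=m[:2]-C
                                               ~~~~~~~~~^^^^^^^^^^^^
    return _wrapfunc(a, 'argmax', axis=axis, out=out, **kwds)
    return bound(*args, **kwds)
ValueError: attempt to get argmax of an empty sequence
```

The arm hides the carousel from the top camera here, so I'll push along the arc by kinematics and look again later.

>>> play_rows([
  {"travel": [-1.1, -0.9, 0.3], "spin": -5},
  {"travel": [-0.3, -0.9, 0], "spin": -5},
  {"travel": [-0.35, -0.9, 0], "spin": -5},
  {"travel": [-0.4, -0.85, 0], "spin": -5},
  {"travel": [-0.5, -0.8, 0], "spin": -5},
])

```text
t: 3.02
ee_pos: [0.6252, -0.0801, 0.0521]
eef_rot: [0.926, 0.378, 0.001, -0.0]
ft_force: [0.2, 1.7, -0.7]
finger_gap: 0.0004
```

```bash
python3 -c "
from h import *
p=cam('scene')[0];cv2.imwrite('pics/s1.png',cv2.resize(p[100:300,200:460],None,fx=2.5,fy=2.5)[:,:,::-1])
o=bot.get_obs();print(o['joint_positions'].round(2),o['ft_force'])"
```

```text
[-0.13  0.56  0.02  1.02  0.    0.67] [ 0.32184514 -2.25034761  0.04127477]
```

View pics/s1.png

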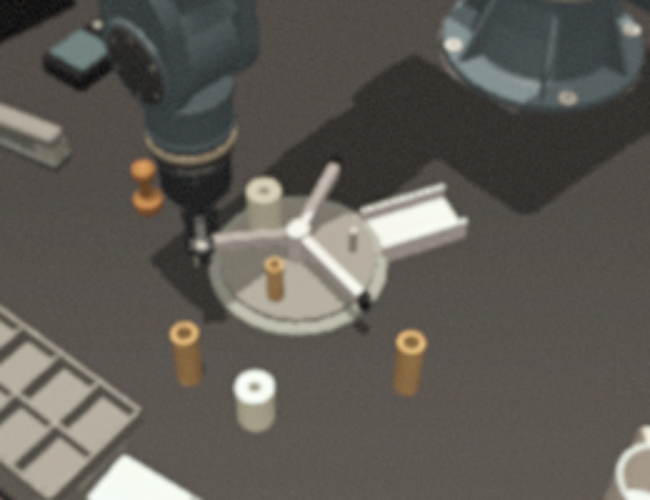

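The view shows the finger at crop (200,240), at the end of the near-left spoke. The other two spoke ends are at (335,160) and (365,300), and the roll is at (263,200). I'll get the carousel angle from those black ends by casting rays.

```bash
cat > sc.py <<'E'
from h import *
C=np.array([.5326,-.0187])
def rollang():
    """roll and spoke angle from the scene view"""
    p,d,K,D,T=cam('scene'); W=cloud(d,K,D,T); z=W[...,2]; V=W[...,:2]-C; R=np.hypot(V[...,0],V[...,1])
    hsv=cv2.cvtColor(p,cv2.COLOR_RGB2HSV)
    sp=(z>.058)&(z<.073)&(R>.085)&(R<.118)&(hsv[...,2]>90)
    l=cv2.connectedComponentsWithStats(sp.astype(np.uint8)); out=[]
    for k in range(1,l[0]):
        if l[2][k,4]>15:
            v=V[l[1]==k].mean(0); out.append((l[2][k,4],round(np.degrees(np.arctan2(v[1],v[0])),1),np.round(np.hypot(*v),3)))
    rl=(z>.0755)&(z<.084)&(R<.1)&(R>.03)&(hsv[...,1]<70)
    l=cv2.connectedComponentsWithStats(rl.astype(np.uint8)); k=1+np.argmax(l[2][1:,4]) if l[0]>1 else 0
    v=V[l[1]==k].mean(0); print('spokes',out,'roll n',l[2][k,4],'ang',np.degrees(np.arctan2(v[1],v[0])).round(1),'r',np.hypot(*v).round(4))
    return p
if __name__=='__main__':
    p=rollang(); o=bot.get_obs(); v=o['ee_pos'][:2]-C
    print(o['t'],o['ee_pos'].round(4),'tcp ang',np.degrees(np.arctan2(v[1],v[0])).round(1),'r',np.hypot(*v).round(4),o['ft_force'].round(1))
E
python3 sc.py
```

```text
spokes [(np.int32(37), np.float64(-165.6), np.float64(0.1)), (np.int32(21), np.float64(-42.0), np.float64(0.092)), (np.int32(54), np.float64(71.9), np.float64(0.101))] roll n 92 ang -101.7 r 0.0628
3.125 [ 0.6249 -0.0806  0.0521] tcp ang -33.9 r 0.1112 [-0.5  0.5  0.6]
```

The carousel has turned about 17° and the finger sits about 12° from the spoke. I'll continue along the arc.

>>> play_rows([
  {"travel": [-0.9, -0.75, -0.5], "spin": -6},
  {"travel": [-0.8, -0.8, 0], "spin": -6},
  {"travel": [-0.85, -0.75, 0], "spin": -6},
  {"travel": [-0.95, -0.65, 0], "spin": -6},
  {"travel": [-1.0, -0.55, 0], "spin": -6},
])

```text
t: 3.75
ee_pos: [0.5834, -0.115, 0.0517]
eef_rot: [0.992, 0.126, 0.004, 0.002]
ft_force: [1.4, -0.1, -0.8]
finger_gap: 0.0002
```

```bash
python3 sc.py
```

```text
spokes [(np.int32(47), np.float64(164.7), np.float64(0.101)), (np.int32(36), np.float64(-68.5), np.float64(0.095)), (np.int32(44), np.float64(44.9), np.float64(0.101))] roll n 87 ang -130.8 r 0.0613
3.8 [ 0.5823 -0.1156  0.0517] tcp ang -62.8 r 0.1089 [ 1.  -1.5 -0.6]
```

>>> play_rows([
  {"travel": [-1.1, -0.4, -0.3], "spin": -6},
  {"travel": [-1.1, -0.35, 0], "spin": -6},
  {"travel": [-1.1, -0.25, 0], "spin": -6},
  {"travel": [-1.1, -0.1, 0], "spin": -6},
  {"travel": [-1.15, 0, 0], "spin": -6},
])

```text
t: 4.42
ee_pos: [0.5305, -0.1261, 0.0526]
eef_rot: [0.991, -0.136, 0.007, 0.004]
ft_force: [0.7, -0.4, -0.7]
finger_gap: 0.0001
```

```bash
python3 sc.py
```

```text
spokes [(np.int32(30), np.float64(-99.7), np.float64(0.096)), (np.int32(52), np.float64(135.0), np.float64(0.1)), (np.int32(47), np.float64(17.2), np.float64(0.101))] roll n 94 ang -161.9 r 0.0601
4.475 [ 0.5292 -0.126   0.0525] tcp ang -91.8 r 0.1073 [ 1.6 -0.6  0.8]
```

>>> play_rows([
  {"travel": [-1.15, 0.05, -0.3], "spin": -6},
  {"travel": [-1.1, 0.2, -0.2], "spin": -6},
  {"travel": [-1.1, 0.35, 0], "spin": -6},
  {"travel": [-1.05, 0.45, 0], "spin": -6},
  {"travel": [-0.8, 0.45, 0], "spin": -6},
])

```text
t: 5.1
ee_pos: [0.4813, -0.1107, 0.0509]
eef_rot: [0.922, -0.387, 0.008, 0.006]
ft_force: [0.6, -1.0, -0.1]
finger_gap: -0.0001
```

```bash
python3 sc.py
```

```text
spokes [(np.int32(28), np.float64(-129.1), np.float64(0.099)), (np.int32(58), np.float64(106.4), np.float64(0.1)), (np.int32(54), np.float64(-9.2), np.float64(0.102))] roll n 96 ang 167.5 r 0.0606
5.15 [ 0.4805 -0.1102  0.0509] tcp ang -119.7 r 0.1053 [ 0.1 -0.   0.6]
```

>>> play_rows([
  {"travel": [-0.4, 0.24, 0], "spin": -2},
  {"travel": [-0.38, 0.26, 0], "spin": -2},
  {"travel": [-0.36, 0.26, 0], "spin": -2},
  {"travel": [-0.35, 0.27, 0], "spin": -2},
  {"travel": [-0.3, 0.22, 0], "spin": -2},
])

```text
t: 5.78
ee_pos: [0.4647, -0.0972, 0.0523]
eef_rot: [0.886, -0.464, 0.009, 0.006]
ft_force: [1.0, -0.1, -1.1]
finger_gap: -0.0001
```

```bash
python3 sc.py; python3 now.py n2
python3 - <<'E'
from fit import *
try: print(fit(cam('top'))[0])
except Exception as e: print(e)
E
```

```text
spokes [(np.int32(31), np.float64(-141.7), np.float64(0.101)), (np.int32(61), np.float64(-20.5), np.float64(0.101)), (np.int32(58), np.float64(94.5), np.float64(0.101))] roll n 101 ang 155.6 r 0.0608
5.825 [ 0.4643 -0.097   0.0523] tcp ang -131.1 r 0.1039 [0.2 0.5 0.2]
5.875 [ 0.4645 -0.0971  0.0523] [ 0.78  0.34 -0.09]
roll n 129 [0.473  0.0059 0.0783] r 0.06444101666152327 ang 157.53916778311347
spoke bins [(np.float64(-30.0), np.int64(6)), (np.float64(-25.0), np.int64(31)), (np.float64(-20.0), np.int64(4)), (np.float64(90.0), np.int64(6)), (np.float64(95.0), np.int64(28)), (np.float64(100.0), np.int64(5))]
{'c': array([ 0.53252081, -0.01857762]), 'res': np.float64(0.003043910594502096), 'ph': np.float64(-22.72855517882369), 'roll': array([0.47261942, 0.00607277]), 'rr': np.float64(0.06477513373390183), 'ra': np.float64(157.63203810151498), 'rmean': array([0.47274428, 0.00571815, 0.07827921])}
```

The top camera now sees the roll at 157.6°, so 7.5° remain (about 13.7 mm).

>>> play_rows([
  {"travel": [-0.26, 0.23, 0], "spin": 0},
  {"travel": [-0.25, 0.24, 0], "spin": 0},
  {"travel": [-0.24, 0.25, 0], "spin": 0},
  {"travel": [-0.2, 0.2, 0], "spin": 0},
  {"travel": [0, 0, 0], "spin": 0},
])

```text
t: 6.55
ee_pos: [0.455, -0.0874, 0.0525]
eef_rot: [0.887, -0.462, 0.009, 0.006]
ft_force: [0.1, 0.6, 1.0]
finger_gap: -0.0
```

```bash
python3 now.py n3
python3 - <<'E'
from fit import *
print(fit(cam('top'))[0])
E
```

```text
6.6 [ 0.4551 -0.0875  0.0525] [-0.8   0.15  0.87]
roll n 124 [0.4764 0.0135 0.0784] r 0.06479173048205127 ang 150.2062616988868
spoke bins [(np.float64(-35.0), np.int64(20)), (np.float64(-30.0), np.int64(20)), (np.float64(85.0), np.int64(25)), (np.float64(90.0), np.int64(20))]
{'c': array([ 0.53238155, -0.01836049]), 'res': np.float64(0.003068161260721538), 'ph': np.float64(-30.201234498214387), 'roll': array([0.47671653, 0.01317259]), 'rr': np.float64(0.06397601412807048), 'ra': np.float64(150.46934247793877), 'rmean': array([0.47646163, 0.01313474, 0.07842199])}
```

The roll is at 150.2–150.5°, against the trough at 150.0°. I'll back off and lift clear.

>>> play_rows([
  {"travel": [0.6, -0.8, 0], "spin": 0},
  {"travel": [0.6, -1.2, 0], "spin": 0},
  {"travel": [0, -0.5, 4], "spin": 0},
  {"travel": [0, -2, 5], "spin": 0},
  {"travel": [0, -4, 4], "spin": 0},
])

```text
t: 7.28
ee_pos: [0.4665, -0.1756, 0.1833]
eef_rot: [0.887, -0.461, 0.006, 0.007]
ft_force: [0.9, -0.9, -0.4]
finger_gap: -0.0002
```

>>> play_rows([
  {"travel": [0, -6, 0], "spin": 0},
  {"travel": [0, -6, 0], "spin": 0},
  {"travel": [0, 0, 0], "spin": 0},
  {"travel": [0, 0, 0], "spin": 0},
])

```text
t: 7.78
ee_pos: [0.4676, -0.3058, 0.1865]
eef_rot: [0.886, -0.463, 0.009, 0.007]
ft_force: [-0.1, 1.2, -0.4]
finger_gap: -0.0002
```

```bash
python3 now.py n4
python3 - <<'E'
from fit import *
a=cam('top');print(fit(a)[0])
f=np.load('top0.npz'); cv2.imwrite('pics/end.png',a[0][60:320,100:580,::-1])
E
```

```text
7.825 [ 0.4676 -0.3056  0.1865] [-0.05 -0.73  0.25]
roll n 127 [0.4762 0.0136 0.0785] r 0.06498992446311187 ang 150.24596472684317
spoke bins [(np.float64(-155.0), np.int64(19)), (np.float64(-150.0), np.int64(19)), (np.float64(-35.0), np.int64(20)), (np.float64(-30.0), np.int64(20)), (np.float64(85.0), np.int64(24)), (np.float64(90.0), np.int64(21))]
{'c': array([ 0.53259049, -0.01860624]), 'res': np.float64(0.0031752480607568916), 'ph': np.float64(-30.07604367789361), 'roll': array([0.476125  , 0.01345624]), 'rr': np.float64(0.06493345985120776), 'ra': np.float64(150.41103255350228), 'rmean': array([0.47615941, 0.01387545, 0.07810712])}
```

View pics/end.png

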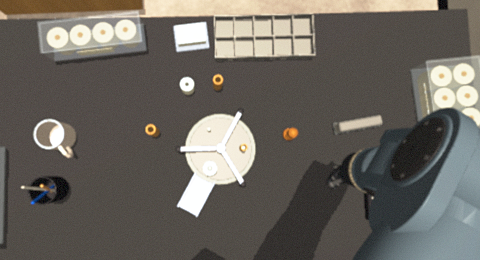

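The picture shows the roll at (210,168), in line with the trough at (196,196), and the core on its pin at (243,148). The visible bystanders are where they were, and the hand is well clear.

```bash
python3 -c "
from workcell import bot
print(bot.hand_in())"
```

```text
the job is handed in; nothing more can be done
None
```

I turned the carousel about 121° clockwise by pushing one spoke with the closed fingertips, and the full roll now stands at the mouth of the trough. I then backed the hand off, lifted it clear and handed the job in at about 8 s of the 42 s. `hand_in()` gives no verdict, so the result rests on my own checks:

- **Roll position:** the last top view put the roll at 150.2–150.4° and 65 mm from the axis. The trough was measured at 150.0°, so the roll is under 1 mm off its centre line (limit 8 mm). The roll's top was at 78 mm, as expected for a roll still standing on the disc.
- **Carousel at rest:** its angle read the same, within about 0.2°, before and after the hand left.
- **Core and bystanders:** in the last picture the core is on its pin, and the spare roll, stamp, mug, stapler and pen pot look unmoved. I judged these by eye and did not measure them. The arm hides the card terminal in that picture, but the hand only passed near it at about 19 cm height.
- **Forces:** the wrist force readings stayed below about 2.5 N throughout.
- **Disagreements:** during the push, the scene view read some spoke and roll angles a few degrees off because parts were hidden. I used only the top view for the final alignment. The fingertips also ran at about 52 mm height instead of the 45 mm I planned, which was still level with the spoke.

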